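# Reset the bread-slicing fence to its marker and re-clamp it

### The arm

A 7-joint arm with a two-finger parallel gripper is mounted at the origin on a cart in front of the work surface, level with it; the furniture and walls round the work are solid. World frame = base frame: x ahead of the robot, y to its left, z up, the work surface at z = 0. Lengths are in mm, angles in rad, forces in N, time in s.
With the tool pointing down it reaches from about 350 to 775 mm from the base axis. Payload 3.1 kg.
Tool frame: the origin (TCP) lies at the very end of the fingers, on their centre line; the grasp point (between the pads) lies 19 mm behind it (ctrl.grip_depth is the distance from the TCP to the grasp point, in mm); z points along the fingers, y is the line along which they close (so a half turn about z gives the same grasp; the last joint's range is limited). The gripper opens to 85 mm and grips with 20 to 120 N. Pads are 22 mm wide; open, the fingers measure 114 mm over their backs; the gripper's body (76 mm by 85 mm) begins 54 mm behind the grasp point. The pads swing forward as they close: fully open they stand 13 mm farther back than shut.
Start: joints at [1.209, 0.311, 0.014, 1.512, -0.004, 1.319, -0.027], TCP at [172.94, -522.12, 231.304] pointing down, gripper open.
Joint ranges: [-2.7, 2.7], [-0.3, 1.91], [-1.27, 1.3], [0.12, 2.57], [-1.44, 4.58], [0.2, 2.03], [-3.05, 3.05]. Speed limits (rad/s): [2.79, 2.79, 3.14, 3.14, 3.14, 3.14, 3.14].

### API

Orientations are given as a 3x3 rotation matrix whose columns are the frame's x, y, z axes.
In Python, from bench import ctrl gives the robot as it stands. The module is installed in compiled form; this text tells all that it offers.
- The arm moves only by the shell command python3 -m jog 'ROWS' [FORCE]. ROWS is JSON, a list of rows, each a list of 3 entries, a list of its own where there are three numbers: the shift along the tool's x, y, z in m, then the turn, a rotation vector about the tool's x, y, z in rad, then the closure, from 0 (fully open) to 1 (shut). A call has 1 to 12 rows; each row shifts and turns the commanded pose from where the row before left it, along the tool's axes as they then stand; what a row does not reach is not made up. A row lasts 1/12 s, in which the tool goes at most 41.7 mm and 7.16 degrees, less where a joint would pass 70% of its speed; a pose out of reach is approached as far as the arm can. A call with a gripper value outside its range is refused whole. The fingers move at their own pace and stop on an object; FORCE is the grip in N (left out, the last holds). Time passes only in rows, so rows that do not move let the fingers close. It gives the time, the measured TCP pose, the force, the opening and the grip force at its end, in the units of the state.
- ctrl.state(): the state, without advancing time (a new reading comes with each control period).
- ctrl.read_camera(name): name is "scene" or "top"; returns a dict with "color" (420x560x3 uint8, blue, green, red), "z_map" (420x560 float32, mm along the optical axis (not along the pixel's ray), 0 where there is no reading), "fx", "fy", "cx", "cy" (pixels), "world_from_camera" (4x4, takes a point from camera to world coordinates). Camera axes: x right, y down, z forward; pixel columns grow to the right and rows downward; lengths in mm; the calibration is good to about 2 mm. A picture is of the moment at which its call begins.
- ctrl.sign_off(): hands the job in; it is judged then, once.
The state is a dict: "time": time; "joint_pos": joint angles; "joint_vel": joint speeds; "effort": joint torques, N m; "tcp_pos": TCP position; "tcp_rot": TCP orientation; "force": force on the tool from outside, world axes, zero at the start; "ft_torque": the same for the moment, N m; "width": opening from 0.0 (shut) to 1.0 (fully open); "finger_force": force on a finger pad.
Only numpy, scipy, OpenCV 4.12 (cv2) and the standard library are available. Lean on these libraries where they do the work, as an engineer would, in place of code of your own. Each camera call takes 0.05 s, during which the arm holds its last target. There are 200 camera calls.

### The job

The fence of the bread-slicing board is clamped too tight and at the wrong angle. Loosen the clamp knob until the fence is free, swing the fence by its grip post until its pointer lines up with the marker clip on the scale, then retighten the knob by feel so that the fence is snugly clamped there, not overtightened. Do not force the fence while it is clamped, and leave the marker clip and the other things where they are.

Things in the scene. Friction and masses are not known exactly. Their poses are not given: they have to be found in the camera images.
- knob_grip (a point): Middle of the bar grip of the black clamp knob, on the fence's vertical pivot axis, z = 78 mm at the start. The bar is 50 mm long (own x axis), 14 mm thick (own y), from z = 57 to 93 mm, on a round boss 40 mm wide. From above, counterclockwise (+z) loosens, clockwise tightens; it rises 2 mm per rad and stays where it is left. At the start it takes 0.7 to 1.45 rad of turning to free the washer.
- fence: Aluminium fence (bar 12 mm thick, 30 mm tall, reaching 178 mm from the pivot); its round hub carries a springy rubber friction ring, 62 mm wide, under the washer. Origin on the vertical pivot axis (the knob's axis) at the board's underside; own -x axis points outward along the fence. Swings 0.85 rad either side of the board's -x axis; loose, it drags 0.12 N m and stays where left.
- handle (a point): Middle of the black round grip post (18 mm diameter, z = 54 to 94 mm) that stands on the fence, 150 mm from the pivot axis; the fence's top edge under it is at z = 52 mm. Its own -x axis points outward along the fence.
- pointer (a point): Tip of the steel pointer at the free end of the fence, 192 mm from the pivot axis, on the fence's centre line, z = 30 mm.
- mark (a point): Where the pointer's tip must come: 192 mm from the pivot axis, at the inner end of the thin upright steel ridge (3 mm wide, 26 mm long, top at z = 32 mm) of the small dark steel marker clip that sits on the arc scale.
- slice_board: Light wooden board 300 x 380 mm, top at z = 18 mm, fixed to the table; origin under its centre; its x axis points away from the robot; the pivot axis is at x = +100 mm, y = 0 in its frame.
- washer: Steel washer, 60 mm wide, under the knob. Its push on the fence's ring is the clamp force. Knob torque, read at standstill: 0.03 to 0.1 N m while free; once the washer bears, tightening climbs by about 0.37 N m (34 N of clamp force) per rad. Snug is 0.25 to 0.37 N m, best 0.31, or about 0.6 rad past first bearing; where that comes differs each time. Loosening first takes up to 0.6 N m.
- spice_jar: Spice jar 42 x 42 x 96 mm standing on the far left corner of the board; origin at its foot. Leave alone.
- shaker: Small shaker 26 mm diameter, 86 mm tall, standing on the far right corner of the board; origin at its foot. Leave alone.

How it is judged:
By the outcome, as a careful person would: the job done as asked, in the order asked, and still so for the second after the job is handed in, with the robot touching nothing.
It also fails if it takes over 72 s, if anything falls off the work surface, if the arm or the gripper's body presses on something with over 40 N, if the wrist force passes 120 N, or if a joint passes its speed limit or range.

## Working session

There is one attempt and no reset: what is moved stays moved. The work goes in short steps, Python scripts to look and compute and a shell command to move; the robot and the scene stay as the last step left them, time stands still between calls to the robot, and variables do not carry over. Pictures are saved under pics/ and viewed, at most 10 in all, crops included, and the job is handed in when it is done.

```bash
mkdir -p pics; python3 - <<'E'
from bench import ctrl
import cv2,numpy as np,pickle
s=ctrl.state();print({k:np.round(v,3).tolist() for k,v in s.items()})
for n in("scene","top"):
    c=ctrl.read_camera(n);pickle.dump(c,open(n+'0.pkl','wb'));cv2.imwrite(f'pics/{n}0.png',c['color'])
    print(n,c['fx'],c['cx'],c['cy'],np.round(c['world_from_camera'],3).tolist())
E
```

```text
{'time': 0.0, 'joint_pos': [1.209, 0.312, 0.014, 1.513, -0.004, 1.319, -0.027], 'joint_vel': [-0.002, -0.001, -0.002, -0.0, -0.001, 0.001, -0.001], 'effort': [-0.0, -37.991, 0.146, -23.059, 0.013, 0.014, -0.0], 'tcp_pos': [172.69, -521.409, 230.206], 'tcp_rot': [[0.949, 0.314, -0.001], [0.314, -0.949, 0.002], [-0.0, -0.002, -1.0]], 'force': [1.393, -0.342, 0.334], 'ft_torque': [-0.012, -0.039, -0.051], 'finger_force': 0.0, 'width': 1.0}
scene 438.9373670624402 279.85138662908776 202.73995630684328 [[-0.755, -0.269, 0.598, 33.024], [-0.656, 0.32, -0.684, 618.235], [-0.007, -0.908, -0.418, 427.836], [0.0, 0.0, 0.0, 1.0]]
top 415.67035044760945 275.1333613554686 205.0068772807556 [[0.023, -0.984, 0.178, 398.89], [-0.999, -0.016, 0.04, -4.829], [-0.037, -0.179, -0.983, 937.298], [0.0, 0.0, 0.0, 1.0]]
```

View pics/top0.png

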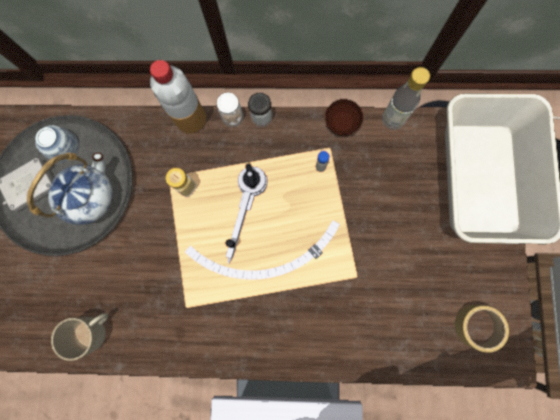

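View pics/scene0.png

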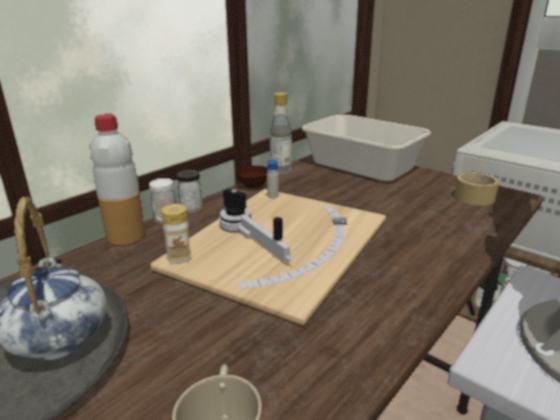

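The top view shows the knob at about (251,178), post (231,243), pointer tip (230,261), clip (315,252), jar (180,183) and shaker (322,160). Next I'll enlarge this region and measure it.

```bash
cat > h.py <<'E'
import cv2,numpy as np,pickle
def ray(c,u,v,z):
    T=c['world_from_camera'];d=T[:3,:3]@np.array([(u-c['cx'])/c['fx'],(v-c['cy'])/c['fy'],1]);o=T[:3,3]
    return (o+d*(z-o[2])/d[2])[:2]
def proj(c,p):
    T=np.linalg.inv(c['world_from_camera']);q=T[:3,:3]@np.array(p,float)+T[:3,3]
    return np.array([q[0]/q[2]*c['fx']+c['cx'],q[1]/q[2]*c['fy']+c['cy']])
def blobs(c,mask,z,box,amin=8):
    u0,v0,u1,v1=box;m=np.zeros(mask.shape,np.uint8);m[v0:v1,u0:u1]=mask[v0:v1,u0:u1]
    n,l,st,ce=cv2.connectedComponentsWithStats(m)
    for i in range(1,n):
        if st[i,4]>=amin: print(st[i].tolist(),ce[i].round(1),'world',ray(c,*ce[i],z).round(1))
E
python3 - <<'E'
from h import *
c=pickle.load(open('top0.pkl','rb'));im=c['color']
cr=im[140:310,160:365];cv2.imwrite('pics/top0c.png',cv2.resize(cr,None,fx=3.5,fy=3.5,interpolation=cv2.INTER_CUBIC))
dark=(im.max(2)<60).astype(np.uint8)
print('dark');blobs(c,dark,93,(235,155,275,200));blobs(c,dark,94,(215,230,245,256));blobs(c,(im.max(2)<110).astype(np.uint8),30,(300,235,335,265))
# board corners from wood mask
hsv=cv2.cvtColor(im,cv2.COLOR_BGR2HSV)
w=((hsv[...,0]>10)&(hsv[...,0]<28)&(hsv[...,1]>50)&(hsv[...,2]>150)).astype(np.uint8)
w[:140]=0;w[315:]=0;w[:,:160]=0;w[:,370:]=0
cs=max(cv2.findContours(w,0,2)[0],key=cv2.contourArea)
r=cv2.minAreaRect(cs);b=cv2.boxPoints(r);print(b.round(1))
P=np.array([ray(c,*p,18) for p in b]);print(P.round(1),np.linalg.norm(P-np.roll(P,1,0),axis=1))
E
```

```text
dark
[244, 165, 15, 23, 188] [251.1 177.7] world [609.5  81.5]
[227, 240, 8, 7, 42] [230.5 243.2] world [471.4 118.8]
[[162.1 169.6]
 [334.8 140.9]
 [357.8 279. ]
 [185.1 307.8]]
[[ 644.6  295.8]
 [ 718.1 -101.2]
 [ 406.  -149.9]
 [ 336.   223. ]] [317.01422257 403.7814694  315.87689921 379.40380206]
```

View pics/top0c.png

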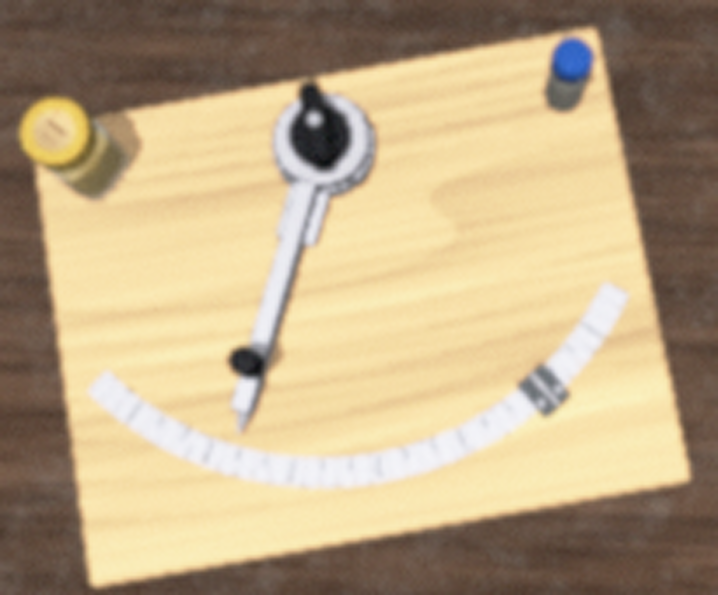

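```bash
python3 - <<'E'
from h import *
ims=[]
for n in('top','scene'):
    c=pickle.load(open(n+'0.pkl','rb'));Z=c['z_map'];T=c['world_from_camera']
    v,u=np.mgrid[:420,:560];P=np.stack([(u-c['cx'])/c['fx']*Z,(v-c['cy'])/c['fy']*Z,Z],-1)@T[:3,:3].T+T[:3,3]
    def sel(a,b,box):
        x0,x1,y0,y1=box;m=(Z>0)&(P[...,2]>a)&(P[...,2]<b)&(P[...,0]>x0)&(P[...,0]<x1)&(P[...,1]>y0)&(P[...,1]<y1);q=P[m]
        if len(q)<4: print(' few',len(q));return
        w,V=np.linalg.eigh(np.cov(q[:,:2].T));print(' ',len(q),q.mean(0).round(1),'med z',np.median(q[:,2]).round(1),'sd',np.sqrt(w).round(1),'axis ang',np.arctan2(V[1,1],V[0,1]).round(3), 'bbox mid',((q.max(0)+q.min(0))/2).round(1))
    print(n)
    sel(14,22,(450,520,-60,60));sel(86,99,(560,660,30,130));sel(86,99,(440,520,80,160));sel(24,36,(400,560,-150,0))
c=pickle.load(open('top0.pkl','rb'))
B=[ray(c,*p,18) for p in[(330.9,147.7),(357.1,277.7),(186.3,307.7)]];print('corners',np.round(B,1),np.linalg.norm(B[0]-B[1]),np.linalg.norm(B[1]-B[2]))
ctr=(B[0]+B[2])/2;ex=(B[0]-B[1])/np.linalg.norm(B[0]-B[1]);print('pivot board',ctr+100*ex,'yaw',np.arctan2(ex[1],ex[0]),np.arctan2(*(-(B[1]-B[2])[[0,1]]*[-1,1])))
im=c['color'];hsv=cv2.cvtColor(im,cv2.COLOR_BGR2HSV)
m=(hsv[...,1]<40)&(hsv[...,2]>150);v,u=np.nonzero(m);k=(v>215)&(v<285)&(u>183)&(u<342)&~((u>222)&(u<240)&(v<268));q=np.array([ray(c,a,b,18.5) for a,b in zip(u[k],v[k])])
A=np.c_[2*q,np.ones(len(q))];s=np.linalg.lstsq(A,(q**2).sum(1),rcond=None)[0];print('arc',len(q),s[:2],np.sqrt(s[2]+s[:2]@s[:2]))
print('tip',ray(c,229.4,262.9,30))
a=cv2.resize(im[228:272,293:337],None,fx=9,fy=9,interpolation=cv2.INTER_CUBIC);b=cv2.resize(im[155:199,230:274],None,fx=9,fy=9,interpolation=cv2.INTER_CUBIC)
cv2.imwrite('pics/zz.png',np.hstack([a,b]))
E
```

```text
top
  1627 [485.3   1.1  17.7] med z 17.8 sd [20.1 34. ] axis ang 1.619 bbox mid [4.85e+02 3.00e-01 1.80e+01]
  152 [615.8  84.5  92. ] med z 92.3 sd [ 4.  14.2] axis ang -2.952 bbox mid [616.4  85.3  91.3]
  63 [471.6 121.6  93.8] med z 94.1 sd [4.6 4.7] axis ang 1.244 bbox mid [471.9 122.1  93.9]
  33 [461.9 -56.9  28.3] med z 29.2 sd [6.9 8.7] axis ang 1.657 bbox mid [460.5 -48.2  29. ]
scene
  1010 [484.6   4.6  18.2] med z 18.2 sd [20.5 33.6] axis ang 1.596 bbox mid [485.    0.6  19. ]
  130 [614.5  89.2  90.7] med z 91.3 sd [ 3.5 14.7] axis ang -2.906 bbox mid [616.7  86.8  90.4]
  79 [469.6 126.4  92.1] med z 93.0 sd [3.6 4.8] axis ang -2.391 bbox mid [470.9 124.3  91.3]
  51 [463.5 -54.8  27.8] med z 28.1 sd [1.4 7.6] axis ang -2.436 bbox mid [463.9 -54.9  27.9]
corners [[ 701.6  -92.2]
 [ 408.8 -148.4]
 [ 336.3  220.5]] 298.1356947619998 375.86399516751396
pivot board [617.15096398  82.93754933] yaw 0.18938609397411094 0.19394357480134763
arc 1583 [580.93053855  77.57041022] 175.3043707498433
tip [434.11923123 128.88453498]
```

View pics/zz.png

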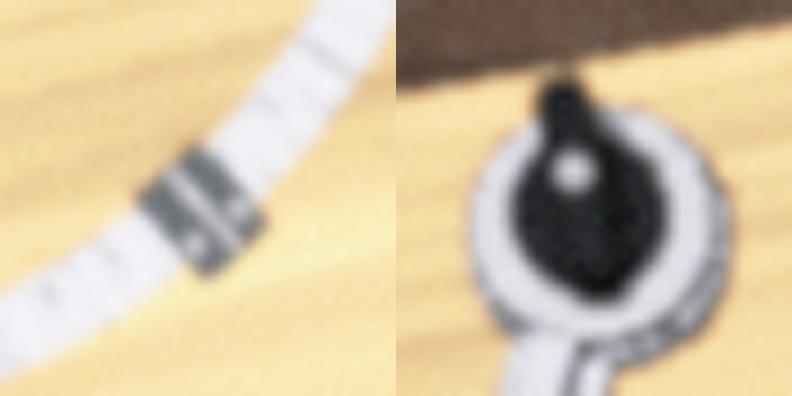

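Zoomed view: the ridge runs from about (312.4,247.1) to (319.7,255.8). The knob bar points up and slightly left of image vertical, on the pale washer. The measurements agree on a pivot at about (617,84.5) and a bar yaw of about 0.2. I'll move over the knob now.

```bash
python3 - <<'E'
from h import *
c=pickle.load(open('top0.pkl','rb'));p=np.array([617,84.5])
for q in[(312.4,247.1),(319.7,255.8)]:
    w=ray(c,*q,32);d=w-p;print(w,np.hypot(*d),np.arctan2(-d[1],-d[0]))
E
python3 -m jog '[[[0.0306,-0.0218,0.0],[0,0,0],0],[[0.0306,-0.0218,0.0],[0,0,0],0],[[0.0306,-0.0218,0.0],[0,0,0],0],[[0.0306,-0.0218,0.0],[0,0,0],0],[[0.0306,-0.0218,0.0],[0,0,0],0],[[0.0306,-0.0218,0.0],[0,0,0],0],[[0.0306,-0.0218,0.0],[0,0,0],0],[[0.0306,-0.0218,0.0],[0,0,0],0],[[0.0306,-0.0218,0.0],[0,0,0],0],[[0.0306,-0.0218,0.0],[0,0,0],0]]' 60
python3 -m jog '[[[0.0306,-0.0218,0.0],[0,0,0],0],[[0.0306,-0.0218,0.0],[0,0,0],0],[[0.0306,-0.0218,0.0],[0,0,0],0],[[0.0306,-0.0218,0.0],[0,0,0],0],[[0.0306,-0.0218,0.0],[0,0,0],0],[[0.0306,-0.0218,0.0],[0,0,0],0],[[0.0306,-0.0218,0.0],[0,0,0],0],[[0.0306,-0.0218,0.0],[0,0,0],0],[[0.0306,-0.0218,0.0],[0,0,0],0],[[0.0306,-0.0218,0.0],[0,0,0],0],[[0,0,0],[0,0,0],0]]'
cat > st.py <<'E'
from bench import ctrl
import numpy as np,sys
s=ctrl.state();R=np.array(s['tcp_rot']);p=np.array(s['tcp_pos'])
print('t',round(s['time'],2),'tcp',p.round(1),'yaw',np.arctan2(R[1,0],R[0,0]).round(4),'z',R[:,2].round(3),'w',round(s['width'],3),'ff',round(s['finger_force'],1))
print('F',np.round(s['force'],1),'M',np.round(s['ft_torque'],3),'q',np.round(s['joint_pos'],2))
if len(sys.argv)>3: print('to target, tool axes mm',(R.T@(np.array([float(a) for a in sys.argv[1:4]])-p)).round(1))
E
python3 st.py 617 84.5 160
```

```text
[471.82136599 -50.71518355] 198.3935020054935 0.7498793339417097
[453.38970042 -66.55572431] 222.67950506027637 0.7455212177698717
time: 0.93
tcp_pos: [395.3, -217.2, 231.1]
tcp_rot: [[0.949, 0.314, -0.001], [0.314, -0.949, -0.0], [-0.0, -0.0, -1.0]]
force: [-0.2, -0.4, -0.1]
width: 1.0
finger_force: 0.0
time: 1.85
tcp_pos: [618.0, 94.3, 229.1]
tcp_rot: [[0.946, 0.325, -0.001], [0.325, -0.946, 0.009], [0.002, -0.009, -1.0]]
force: [-1.4, 0.6, -0.9]
width: 1.004
finger_force: 0.0
t 1.85 tcp [618.   94.3 229.1] yaw 0.3309 z [-0.001  0.009 -1.   ] w 1.004 ff 0.0
F [-1.4  0.6 -0.9] M [ 0.12   0.038 -0.004] q [ 0.11  0.51 -0.46  1.27  0.21  1.41 -1.57]
to target, tool axes mm [-4.2  9.6 69. ]
```

```bash
python3 -m jog '[[[0,0,0.025],[0,0,0.05],0],[[0,0,0.025],[0,0,0.06],0],[[0,0,0.02],[0,0,0],0],[[0,0,0],[0,0,0],0],[[0,0,0],[0,0,0],0],[[0,0,0],[0,0,0],0]]'
python3 st.py 617 84.5 64
```

```text
time: 2.35
tcp_pos: [617.4, 84.2, 162.5]
tcp_rot: [[0.978, 0.208, 0.002], [0.208, -0.978, 0.0], [0.002, -0.0, -1.0]]
force: [-0.6, 0.3, 0.4]
width: 1.001
finger_force: 0.0
t 2.35 tcp [617.4  84.2 162.5] yaw 0.2098 z [ 0.002  0.    -1.   ] w 1.001 ff 0.0
F [-0.6  0.3  0.4] M [ 0.009 -0.044 -0.02 ] q [ 0.11  0.54 -0.42  1.39  0.22  1.26 -1.69]
to target, tool axes mm [-0.6 -0.3 98.5]
```

Aligned over the knob, so I'll descend and close.

```bash
python3 -m jog '[[[0,0,0.03],[0,0,0],0],[[0,0,0.03],[0,0,0],0],[[0,0,0.025],[0,0,0],0],[[0,0,0.012],[0,0,0],0],[[0,0,0],[0,0,0],0],[[0,0,0],[0,0,0],0],[[0,0,0],[0,0,0],0.5],[[0,0,0],[0,0,0],0.7],[[0,0,0],[0,0,0],0.8],[[0,0,0],[0,0,0],0.9],[[0,0,0],[0,0,0],1],[[0,0,0],[0,0,0],1]]' 60
python3 st.py 617 84.5 64
```

```text
time: 3.35
tcp_pos: [616.9, 84.6, 64.8]
tcp_rot: [[0.978, 0.208, 0.0], [0.208, -0.978, 0.001], [0.001, -0.001, -1.0]]
force: [-1.8, -1.0, 9.0]
width: 0.152
finger_force: 61.8
t 3.35 tcp [616.9  84.6  64.8] yaw 0.2096 z [ 0.     0.001 -1.   ] w 0.152 ff 61.8
F [-1.8 -1.   9. ] M [-0.569  0.46  -0.439] q [ 0.1   0.63 -0.4   1.51  0.26  1.06 -1.72]
to target, tool axes mm [0.  0.1 0.8]
```

```bash
python3 -m jog '[[[0,0,-0.0001],[0,0,-0.06],1],[[0,0,-0.0001],[0,0,-0.06],1],[[0,0,-0.0001],[0,0,-0.06],1],[[0,0,-0.0001],[0,0,-0.06],1],[[0,0,-0.0001],[0,0,-0.06],1],[[0,0,0],[0,0,0],1],[[0,0,0],[0,0,0],1]]'
python3 st.py
python3 -m jog '[[[0,0,-0.0002],[0,0,-0.08],1],[[0,0,-0.0002],[0,0,-0.08],1],[[0,0,-0.0001],[0,0,-0.08],1],[[0,0,-0.0002],[0,0,-0.08],1],[[0,0,-0.0001],[0,0,-0.08],1],[[0,0,0],[0,0,0],1],[[0,0,0],[0,0,0],1]]'
python3 st.py
```

```text
time: 3.93
tcp_pos: [617.1, 84.0, 65.4]
tcp_rot: [[0.873, 0.488, 0.001], [0.488, -0.873, -0.001], [0.0, 0.001, -1.0]]
force: [-2.1, -1.7, 3.4]
width: 0.153
finger_force: 59.2
t 3.93 tcp [617.1  84.   65.4] yaw 0.5097 z [ 0.001 -0.001 -1.   ] w 0.153 ff 59.2
F [-2.1 -1.7  3.4] M [-0.19   0.123  0.366] q [ 0.14  0.64 -0.47  1.5   0.31  1.07 -1.46]
time: 4.52
tcp_pos: [617.6, 83.5, 66.2]
tcp_rot: [[0.616, 0.788, 0.002], [0.788, -0.616, -0.001], [0.0, 0.002, -1.0]]
force: [1.4, -2.0, 3.9]
width: 0.155
finger_force: 59.1
t 4.52 tcp [617.6  83.5  66.2] yaw 0.907 z [ 0.002 -0.001 -1.   ] w 0.155 ff 59.1
F [ 1.4 -2.   3.9] M [-0.382 -0.082  0.141] q [ 0.2   0.66 -0.56  1.5   0.38  1.09 -1.11]
```

```bash
python3 -m jog '[[[0,0,-0.0002],[0,0,-0.06],1],[[0,0,-0.0001],[0,0,-0.06],1],[[0,0,-0.0001],[0,0,-0.06],1],[[0,0,0],[0,0,0],1],[[0,0,0],[0,0,0],1]]'
python3 st.py
python3 -m jog '[[[0,0,-0.0002],[0,0,-0.06],1],[[0,0,-0.0001],[0,0,-0.06],1],[[0,0,-0.0001],[0,0,-0.06],1],[[0,0,0],[0,0,0],1],[[0,0,0],[0,0,0],1]]'
python3 st.py
python3 -m jog '[[[0,0,-0.0002],[0,0,-0.06],1],[[0,0,-0.0001],[0,0,-0.06],1],[[0,0,-0.0001],[0,0,-0.06],1],[[0,0,0],[0,0,0],1],[[0,0,0],[0,0,0],1]]'
python3 st.py
```

```text
time: 4.93
tcp_pos: [617.9, 83.3, 66.5]
tcp_rot: [[0.466, 0.885, 0.002], [0.885, -0.466, -0.001], [0.0, 0.002, -1.0]]
force: [1.7, -2.1, 4.9]
width: 0.156
finger_force: 59.2
t 4.93 tcp [617.9  83.3  66.5] yaw 1.0865 z [ 0.002 -0.001 -1.   ] w 0.156 ff 59.2
F [ 1.7 -2.1  4.9] M [-0.54  -0.427  0.128] q [ 0.23  0.67 -0.6   1.5   0.41  1.1  -0.95]
time: 5.35
tcp_pos: [618.2, 83.1, 66.8]
tcp_rot: [[0.3, 0.954, 0.003], [0.954, -0.3, -0.001], [-0.0, 0.003, -1.0]]
force: [3.8, -3.6, 3.2]
width: 0.154
finger_force: 59.1
t 5.35 tcp [618.2  83.1  66.8] yaw 1.2661 z [ 0.003 -0.001 -1.   ] w 0.154 ff 59.1
F [ 3.8 -3.6  3.2] M [-0.727 -0.761  0.013] q [ 0.25  0.68 -0.64  1.5   0.44  1.11 -0.79]
time: 5.77
tcp_pos: [618.5, 83.1, 67.2]
tcp_rot: [[0.124, 0.992, 0.003], [0.992, -0.124, -0.001], [-0.001, 0.004, -1.0]]
force: [4.8, -3.4, 2.9]
width: 0.15
finger_force: 59.1
t 5.77 tcp [618.5  83.1  67.2] yaw 1.4464 z [ 0.003 -0.001 -1.   ] w 0.15 ff 59.1
F [ 4.8 -3.4  2.9] M [-0.691 -0.99  -0.034] q [ 0.27  0.69 -0.68  1.49  0.47  1.12 -0.63]
```

```bash
python3 -m jog '[[[0,0,-0.0002],[0,0,-0.07],1],[[0,0,-0.0001],[0,0,-0.07],1],[[0,0,-0.0001],[0,0,-0.06],1],[[0,0,-0.0001],[0,0,-0.06],1],[[0,0,0],[0,0,0],1],[[0,0,0],[0,0,0],1],[[0,0,0],[0,0,0],1]]'
python3 st.py
python3 -m jog '[[[0,0,0],[0,0,0],0.5],[[0,0,0],[0,0,0],0.2],[[0,0,0],[0,0,0],0],[[0,0,0],[0,0,0],0],[[0,0,0],[0,0,0],0],[[0,0,0],[0,0,0],0]]'
python3 st.py
```

```text
time: 6.35
tcp_pos: [619.1, 83.1, 67.7]
tcp_rot: [[-0.135, 0.991, 0.004], [0.991, 0.135, -0.001], [-0.002, 0.004, -1.0]]
force: [6.0, -2.9, 2.2]
width: 0.151
finger_force: 59.0
t 6.35 tcp [619.1  83.1  67.7] yaw 1.7063 z [ 0.004 -0.001 -1.   ] w 0.151 ff 59.0
F [ 6.  -2.9  2.2] M [-0.688 -1.165  0.05 ] q [ 0.31  0.71 -0.74  1.49  0.51  1.13 -0.4 ]
time: 6.85
tcp_pos: [616.2, 84.7, 67.0]
tcp_rot: [[-0.139, 0.99, -0.001], [0.99, 0.139, 0.0], [0.0, -0.001, -1.0]]
force: [-0.0, 0.5, 0.2]
width: 0.982
finger_force: 0.0
t 6.85 tcp [616.2  84.7  67. ] yaw 1.7102 z [-0.001  0.    -1.   ] w 0.982 ff 0.0
F [-0.   0.5  0.2] M [ 0.011  0.028 -0.018] q [ 0.31  0.71 -0.74  1.5   0.51  1.14 -0.4 ]
```

```bash
python3 -m jog '[[[0,0,-0.03],[0,0,0],0],[[0,0,-0.03],[0,0,0],0],[[0.0145,-0.0345,-0.01],[0,0,0],0],[[0.0145,-0.0345,0],[0,0,0],0],[[0.0145,-0.0345,0],[0,0,0],0],[[0.0145,-0.0345,0],[0,0,0],0]]'
python3 -m jog '[[[0,0,0],[0,0,-0.118],0],[[0,0,0],[0,0,-0.118],0],[[0,0,0],[0,0,-0.118],0],[[0,0,0],[0,0,-0.118],0],[[0,0,0],[0,0,-0.118],0],[[0,0,0],[0,0,-0.118],0],[[0,0,0],[0,0,-0.118],0],[[0,0,0],[0,0,-0.118],0],[[0,0,0],[0,0,-0.118],0],[[0,0,0],[0,0,-0.118],0],[[0,0,0],[0,0,0],0],[[0,0,0],[0,0,0],0]]'
python3 st.py 471.7 122.5 65
```

```text
time: 7.35
tcp_pos: [470.4, 123.2, 137.4]
tcp_rot: [[-0.138, 0.99, 0.0], [0.99, 0.138, 0.0], [0.0, 0.0, -1.0]]
force: [-0.3, 0.6, 0.3]
width: 1.004
finger_force: 0.0
time: 8.35
tcp_pos: [471.9, 122.6, 137.2]
tcp_rot: [[-0.968, 0.252, -0.0], [0.252, 0.968, 0.0], [0.001, 0.0, -1.0]]
force: [-0.2, 0.8, -0.5]
width: 0.996
finger_force: 0.0
t 8.35 tcp [471.9 122.6 137.2] yaw 2.8869 z [-0.  0. -1.] w 0.996 ff 0.0
F [-0.2  0.8 -0.5] M [-0.025  0.044 -0.01 ] q [ 0.57  0.51 -1.16  1.79  0.51  1.18  0.57]
to target, tool axes mm [ 0.1 -0.2 72.2]
```

Joint 3 is close to its range here, so I'll use the half-turn equivalent grasp.

```bash
python3 -m jog '[[[0,0,0],[0,0,0.12],0],[[0,0,0],[0,0,0.12],0],[[0,0,0],[0,0,0.12],0],[[0,0,0],[0,0,0.12],0],[[0,0,0],[0,0,0.12],0],[[0,0,0],[0,0,0.12],0],[[0,0,0],[0,0,0.12],0],[[0,0,0],[0,0,0.12],0],[[0,0,0],[0,0,0.12],0],[[0,0,0],[0,0,0.12],0],[[0,0,0],[0,0,0.12],0],[[0,0,0],[0,0,0.12],0]]' >/dev/null
python3 -m jog '[[[0,0,0],[0,0,0.12],0],[[0,0,0],[0,0,0.12],0],[[0,0,0],[0,0,0.12],0],[[0,0,0],[0,0,0.12],0],[[0,0,0],[0,0,0.12],0],[[0,0,0],[0,0,0.12],0],[[0,0,0],[0,0,0.12],0],[[0,0,0],[0,0,0.12],0],[[0,0,0],[0,0,0.12],0],[[0,0,0],[0,0,0.12],0],[[0,0,0],[0,0,0.12],0],[[0,0,0],[0,0,0.12],0]]' >/dev/null
python3 -m jog '[[[0,0,0],[0,0,0.12],0],[[0,0,0],[0,0,0.12],0],[[0,0,0],[0,0,0.015],0],[[0,0,0.03],[0,0,0],0],[[0,0,0],[0,0,0],0],[[0,0,0],[0,0,0],0],[[0,0,0],[0,0,0],0]]' >/dev/null
python3 st.py 471.7 122.5 65
```

```text
t 10.93 tcp [472.3 122.7 107.9] yaw -0.2446 z [ 0.  0. -1.] w 0.999 ff 0.0
F [ 1.1 -0.2  0.7] M [-0.006  0.002  0.01 ] q [ 0.1   0.34 -0.48  1.84  0.18  1.01 -2.27]
to target, tool axes mm [-0.5  0.4 42.9]
```

```bash
python3 -m jog '[[[0,0,0.025],[0,0,0],0],[[0,0,0.018],[0,0,0],0],[[0,0,0],[0,0,0],0],[[0,0,0],[0,0,0],0.5],[[0,0,0],[0,0,0],0.7],[[0,0,0],[0,0,0],0.8],[[0,0,0],[0,0,0],0.9],[[0,0,0],[0,0,0],0.9],[[0,0,0],[0,0,0],1],[[0,0,0],[0,0,0],1],[[0,0,0],[0,0,0],1]]' 40 >/dev/null
python3 st.py 471.7 122.5 65
```

```text
t 11.85 tcp [472.6 122.6  65.1] yaw -0.2452 z [ 0.001  0.    -1.   ] w 0.195 ff 39.1
F [-0.7 -0.3  5.7] M [-0.109  0.258  0.001] q [ 0.08  0.39 -0.46  1.89  0.22  0.91 -2.3 ]
to target, tool axes mm [-0.9  0.4  0.1]
```

```bash
python3 -m jog '[[[0.0001,0.0045,0],[0,0,-0.03],1],[[0.0001,0.0045,0],[0,0,-0.03],1],[[0.0001,0.0045,0],[0,0,-0.03],1],[[0,0,0],[0,0,0],1],[[0,0,0],[0,0,0],1]]' >/dev/null
python3 st.py
```

```text
t 12.27 tcp [469.8 109.1  65.1] yaw -0.1554 z [ 0.001 -0.    -1.   ] w 0.194 ff 39.6
F [-1.9 -0.9  6.3] M [-0.145  0.376 -0.039] q [ 0.12  0.39 -0.48  1.9   0.22  0.91 -2.19]
```

Low force, so the fence is free. I'll continue the swing.

```bash
python3 -m jog '[[[0.0002,0.0075,0],[0,0,-0.05],1],[[0.0002,0.0075,0],[0,0,-0.05],1],[[0.0002,0.0075,0],[0,0,-0.05],1],[[0.0002,0.0075,0],[0,0,-0.05],1],[[0.0002,0.0075,0],[0,0,-0.05],1],[[0.0002,0.0075,0],[0,0,-0.05],1],[[0.0002,0.0075,0],[0,0,-0.05],1],[[0.0002,0.0075,0],[0,0,-0.05],1],[[0,0,0],[0,0,0],1]]' >/dev/null
python3 st.py
python3 -m jog '[[[0.0002,0.0075,0],[0,0,-0.05],1],[[0.0002,0.0075,0],[0,0,-0.05],1],[[0.0002,0.0075,0],[0,0,-0.05],1],[[0.0002,0.0075,0],[0,0,-0.05],1],[[0.0002,0.0075,0],[0,0,-0.05],1],[[0.0002,0.0075,0],[0,0,-0.05],1],[[0.0002,0.0075,0],[0,0,-0.05],1],[[0.0002,0.0075,0],[0,0,-0.05],1],[[0,0,0],[0,0,0],1],[[0,0,0],[0,0,0],1],[[0,0,0],[0,0,0],1]]' >/dev/null
python3 st.py
python3 - <<'E'
from h import *
from bench import ctrl
ims=[]
for n,b in(("scene",(290,190,390,290)),("top",(275,210,345,280))):
    c=ctrl.read_camera(n);pickle.dump(c,open(n+'1.pkl','wb'))
    ims.append(cv2.resize(c['color'][b[1]:b[3],b[0]:b[2]],(395,395),interpolation=cv2.INTER_CUBIC))
cv2.imwrite('pics/m1.png',np.hstack(ims))
E
```

```text
t 13.02 tcp [472.5  47.9  65.1] yaw 0.2445 z [-0.    -0.002 -1.   ] w 0.196 ff 40.0
F [-4.2 -0.4  8.1] M [-0.098  0.508  0.147] q [ 0.31  0.39 -0.55  1.92  0.25  0.91 -1.7 ]
t 13.93 tcp [498.1  -5.6  65.2] yaw 0.644 z [-0.    -0.002 -1.   ] w 0.198 ff 40.0
F [-2.4 -2.2  7.9] M [-0.431  0.498  0.075] q [ 0.45  0.44 -0.61  1.86  0.31  0.94 -1.23]
```

View pics/m1.png

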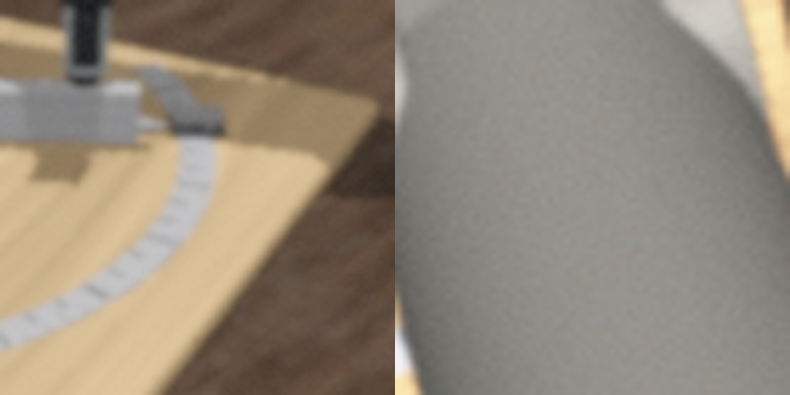

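The arm hides the clip from the top camera. The scene view shows the pointer just short of the clip. I'll do most of the remaining swing, release, lift clear and measure.

```bash
python3 -m jog '[[[0.0001,0.006,0],[0,0,-0.04],1],[[0.0001,0.006,0],[0,0,-0.04],1],[[0,0,0],[0,0,0],1],[[0,0,0],[0,0,0],1],[[0,0,0],[0,0,0],1]]' >/dev/null
python3 st.py
python3 -m jog '[[[0,0,0],[0,0,0],0.7],[[0,0,0],[0,0,0],0.3],[[0,0,0],[0,0,0],0],[[0,0,0],[0,0,0],0],[[0,0,0],[0,0,0],0],[[0,0,-0.03],[0,0,0],0],[[0,0,-0.04],[0,0,0],0],[[-0.02,-0.035,0],[0,0,0],0],[[-0.02,-0.035,0],[0,0,0],0],[[-0.02,-0.035,0],[0,0,0],0],[[-0.02,-0.035,0],[0,0,0],0],[[-0.02,-0.035,0],[0,0,0],0]]' >/dev/null
python3 st.py
python3 - <<'E'
from h import *
from bench import ctrl
from scipy.optimize import least_squares
p=np.array([[472.6,122.6],[469.8,109.1],[472.5,47.9],[498.1,-5.6]])
print('pivot',least_squares(lambda c:np.hypot(*(p-c).T)-150,[618,84]).x)
c=ctrl.read_camera("top");pickle.dump(c,open('top2.pkl','wb'))
a=c['color'][200:290,240:360];cv2.imwrite('pics/t2.png',cv2.resize(a,None,fx=6,fy=6,interpolation=cv2.INTER_CUBIC))
E
```

```text
t 14.45 tcp [505.7 -15.1  65.1] yaw 0.7239 z [-0.    -0.003 -1.   ] w 0.198 ff 40.0
F [-3.1 -2.4  8.1] M [-0.444  0.429  0.112] q [ 0.48  0.46 -0.63  1.84  0.33  0.95 -1.14]
t 15.45 tcp [312.7  52.1 133.8] yaw 0.7251 z [-0.001  0.    -1.   ] w 0.999 ff 0.0
F [-0.4  0.9  1.5] M [0.01  0.029 0.011] q [ 0.61 -0.08 -0.77  2.19 -0.06  1.01 -0.98]
pivot [617.81422744  84.84593956]
```

View pics/t2.png

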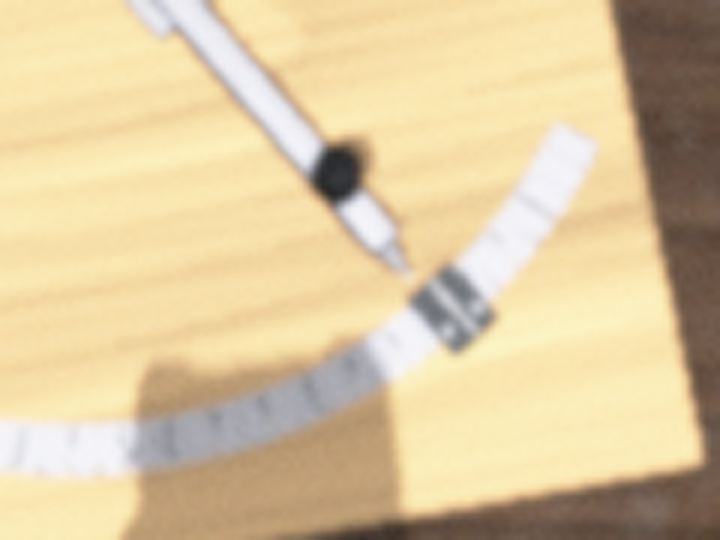

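The crop shows the tip at about (409,272) and the ridge from (436,278) to (467,323), so the fence is slightly short. Now for subpixel measurements.

```bash
cat > meas.py <<'E'
from h import *
import sys
def meas(c,piv,verbose=1):
    im=c['color'];g=im.max(2).astype(float)
    S=8;G=cv2.resize(cv2.GaussianBlur(g,(0,0),.5),None,fx=S,fy=S,interpolation=cv2.INTER_CUBIC)
    at=lambda u,v:G[int(round((v+.5)*S-.5)),int(round((u+.5)*S-.5))]
    piv=np.array(piv)
    # radial rings: angle profile at radius r, height z, about piv (project each world point to pixel)
    def prof(r,z,A): return np.array([at(*proj(c,[piv[0]-r*np.cos(a),piv[1]-r*np.sin(a),z])) for a in A])
    A=np.arange(.60,.90,.002)
    for r in range(196,222,4):
        pr=prof(r,32,A); d=pr<150
        # brightest local max flanked by dark
        best=[A[i] for i in range(8,len(A)-8) if pr[i]==pr[i-8:i+9].max() and pr[i-20 if i>=20 else 0:i].min()<120 and pr[i:i+20].min()<120]
        print('ridge r',r,np.round(best,4))
    for r in (184,186,188,190,192):
        pr=prof(r,30,A);i=np.argmin((im*0)[0,0,0]+0*pr);print('tip r',r,'')if 0 else None
    dark=(g<70).astype(np.uint8)
    cs=[k for k in range(1)]
    e=proj(c,[piv[0]-150*np.cos(.73),piv[1]-150*np.sin(.73),94]);b=[int(e[0]-9),int(e[1]-9),int(e[0]+10),int(e[1]+10)]
    w=np.clip((110-g[b[1]:b[3],b[0]:b[2]])/70,0,1);v,u=np.mgrid[b[1]:b[3],b[0]:b[2]];uv=((w*u).sum()/w.sum(),(w*v).sum()/w.sum())
    q=ray(c,*uv,90);print('post px',np.round(uv,2),'world',q.round(1),'ang',np.arctan2(*(piv-q)[::-1]).round(4),'r',np.hypot(*(piv-q)).round(1))
    # pointer: saturation dip at radii (metal is grey, wood is yellow)
    sat=(im.max(2).astype(float)-im.min(2));Sg=cv2.resize(sat,None,fx=S,fy=S,interpolation=cv2.INTER_CUBIC)
    for r,z in((110,52),(120,52),(130,52),(165,52),(172,52),(181,30),(184,30),(187,30)):
        P=[proj(c,[piv[0]-r*np.cos(a),piv[1]-r*np.sin(a),z]) for a in A]
        pr=np.array([Sg[int(round((v+.5)*S-.5)),int(round((u+.5)*S-.5))] for u,v in P]);w=np.clip(pr.max()*.6-pr,0,None);w[np.abs(A-A[np.argmax(w)])>.09]=0
        print('fence r',r,(w@A/w.sum()).round(4) if w.sum() else None,'depth',pr.min().round(0))
if __name__=='__main__':
    meas(pickle.load(open(sys.argv[1],'rb')),[float(a) for a in sys.argv[2:4]])
E
python3 meas.py top2.pkl 617.8 84.8
```

```text
ridge r 196 []
ridge r 200 []
ridge r 204 []
ridge r 208 []
ridge r 212 []
ridge r 216 []
ridge r 220 []
post px [295.69 228.58] world [504.3 -13.4] ang 0.7133 r 150.0
fence r 110 0.7196 depth 3.0
fence r 120 0.7145 depth 3.0
fence r 130 0.7157 depth 1.0
fence r 165 0.7178 depth 1.0
fence r 172 0.7187 depth 3.0
fence r 181 0.7227 depth 2.0
fence r 184 0.7212 depth 5.0
fence r 187 0.7216 depth 25.0
```

```bash
cat > ridge.py <<'E'
from h import *
import sys
c=pickle.load(open(sys.argv[1],'rb'));piv=np.array([617.8,84.8]);g=cv2.cvtColor(c['color'],cv2.COLOR_BGR2GRAY).astype(np.float32)
A=np.arange(.62,.86,.002)
for r in range(194,226,4):
    P=np.array([proj(c,[piv[0]-r*np.cos(a),piv[1]-r*np.sin(a),32]) for a in A],np.float32)
    pr=cv2.remap(g,P[:,0:1],P[:,1:2],cv2.INTER_CUBIC)[:,0]
    i=[k for k in range(1,len(A)-1) if pr[k]>=pr[k-1] and pr[k]>pr[k+1] and .68<A[k]<.80]
    d=np.flatnonzero(pr<130);print(r,'max',[(A[k].round(3),int(pr[k])) for k in i],'dark',A[d[[0,-1]]].round(3) if len(d) else None,'mid',A[d[[0,-1]]].mean().round(3) if len(d) else None)
E
python3 ridge.py top2.pkl; python3 ridge.py top0.pkl
```

```text
194 max [(np.float64(0.704), 202), (np.float64(0.72), 204), (np.float64(0.744), 204), (np.float64(0.78), 192)] dark None mid None
198 max [(np.float64(0.712), 128), (np.float64(0.746), 184)] dark [0.706 0.774] mid 0.74
202 max [(np.float64(0.744), 191)] dark [0.702 0.782] mid 0.742
206 max [(np.float64(0.744), 202)] dark [0.702 0.782] mid 0.742
210 max [(np.float64(0.744), 193)] dark None mid None
214 max [(np.float64(0.708), 196), (np.float64(0.744), 186), (np.float64(0.776), 194)] dark None mid None
218 max [(np.float64(0.744), 188)] dark [0.722 0.724] mid 0.723
222 max [(np.float64(0.716), 165), (np.float64(0.744), 191)] dark None mid None
194 max [(np.float64(0.704), 197), (np.float64(0.72), 201), (np.float64(0.744), 200), (np.float64(0.774), 186)] dark None mid None
198 max [(np.float64(0.744), 179)] dark [0.702 0.774] mid 0.738
202 max [(np.float64(0.744), 189)] dark [0.7   0.782] mid 0.741
206 max [(np.float64(0.744), 198)] dark [0.702 0.784] mid 0.743
210 max [(np.float64(0.71), 135), (np.float64(0.744), 186)] dark [0.72  0.778] mid 0.749
214 max [(np.float64(0.708), 191), (np.float64(0.744), 181), (np.float64(0.776), 189)] dark None mid None
218 max [(np.float64(0.744), 183)] dark [0.718 0.724] mid 0.721
222 max [(np.float64(0.716), 161), (np.float64(0.744), 187), (np.float64(0.774), 168)] dark None mid None
```

Ridge is at 0.744 and the pointer at about 0.721 in the same camera, so 0.0235 rad is left. I'll regrip and make the correction.

```bash
python3 -m jog '[[[0.02,0.035,0],[0,0,0],0],[[0.02,0.035,0],[0,0,0],0],[[0.02,0.035,0],[0,0,0],0],[[0.02,0.035,0],[0,0,0],0],[[0.02,0.035,0],[0,0,0],0],[[0,0,0],[0,0,0],0],[[0,0,0.04],[0,0,0],0],[[0,0,0.03],[0,0,0],0],[[0,0,0],[0,0,0],0]]' >/dev/null
python3 st.py 505.7 -15.1 65
python3 -m jog '[[[0,0,0],[0,0,0],0.5],[[0,0,0],[0,0,0],0.7],[[0,0,0],[0,0,0],0.8],[[0,0,0],[0,0,0],0.9],[[0,0,0],[0,0,0],1],[[0,0,0],[0,0,0],1],[[0,0,0],[0,0,0],1],[[0,0.0018,0],[0,0,-0.012],1],[[0,0.0018,0],[0,0,-0.012],1],[[0,0,0],[0,0,0],1],[[0,0,0],[0,0,0],1],[[0,0,0],[0,0,0],1]]' >/dev/null
python3 st.py
python3 -m jog '[[[0,0,0],[0,0,0],0.7],[[0,0,0],[0,0,0],0.3],[[0,0,0],[0,0,0],0],[[0,0,0],[0,0,0],0],[[0,0,0],[0,0,0],0],[[0,0,-0.03],[0,0,0],0],[[0,0,-0.04],[0,0,0],0],[[-0.02,-0.035,0],[0,0,0],0],[[-0.02,-0.035,0],[0,0,0],0],[[-0.02,-0.035,0],[0,0,0],0],[[-0.02,-0.035,0],[0,0,0],0],[[-0.02,-0.035,0],[0,0,0],0]]' >/dev/null
python3 - <<'E'
from h import *
from bench import ctrl
c=ctrl.read_camera("top");pickle.dump(c,open('top3.pkl','wb'))
c2=ctrl.read_camera("scene");pickle.dump(c2,open('scene3.pkl','wb'))
a=cv2.resize(c['color'][225:270,285:330],(395,395),interpolation=cv2.INTER_CUBIC);b=cv2.resize(c2['color'][200:240,310:350],(395,395),interpolation=cv2.INTER_CUBIC)
cv2.imwrite('pics/t3.png',np.hstack([a,b]))
E
python3 meas.py top3.pkl 617.8 84.8|grep -v ridge; python3 ridge.py top3.pkl|sed -n 2,4p
```

```text
t 16.25 tcp [500.2 -13.9  58.5] yaw 0.725 z [-0.013  0.001 -1.   ] w 0.997 ff 0.0
F [-0.5 -1.1  0.1] M [-0.014  0.088 -0.054] q [ 0.5   0.48 -0.66  1.84  0.35  0.95 -1.16]
to target, tool axes mm [ 3.3  4.5 -6.6]
t 17.25 tcp [509.2 -16.5  65.7] yaw 0.7486 z [ 0.003 -0.001 -1.   ] w 0.197 ff 39.0
F [-0.1 -0.5  6.6] M [-0.151  0.108 -0.01 ] q [ 0.51  0.48 -0.67  1.83  0.36  0.96 -1.14]
post px [296.89 227.57] world [506.5 -15.8] ang 0.7348 r 150.1
fence r 110 0.7459 depth 2.0
fence r 120 0.7382 depth 4.0
fence r 130 0.7395 depth 2.0
fence r 165 0.7409 depth 2.0
fence r 172 0.7409 depth 2.0
fence r 181 0.7451 depth 2.0
fence r 184 0.7451 depth 6.0
fence r 187 0.7441 depth 24.0
198 max [(np.float64(0.712), 129), (np.float64(0.746), 186)] dark [0.706 0.774] mid 0.74
202 max [(np.float64(0.744), 193)] dark [0.702 0.78 ] mid 0.741
206 max [(np.float64(0.744), 200)] dark [0.702 0.782] mid 0.742
```

View pics/t3.png

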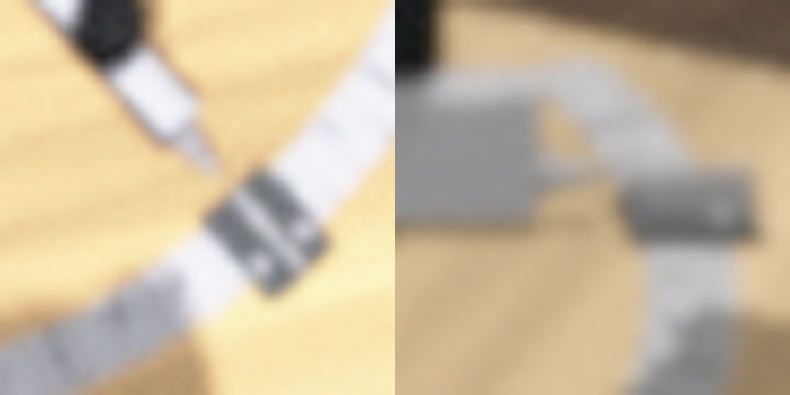

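The pointer lines up with the ridge within about 0.5 mm. Back to the knob to retighten.

```bash
python3 -m jog '[[[0,0,0],[0,0,-0.12],0],[[0,0,0],[0,0,-0.12],0],[[0,0,0],[0,0,-0.12],0],[[0,0,0],[0,0,-0.12],0],[[0,0,0],[0,0,-0.12],0],[[0,0,0],[0,0,-0.12],0],[[0,0,0],[0,0,-0.12],0],[[0,0,0],[0,0,-0.12],0],[[0,0,0],[0,0,0],0],[[0,0,0],[0,0,0],0],[[0,0,0],[0,0,0],0]]' >/dev/null
python3 st.py 618.2 84.5 140
```

```text
t 19.27 tcp [315.7  44.1 134.3] yaw 1.7066 z [-0.  0. -1.] w 1.001 ff 0.0
F [-0.1  0.3 -0.1] M [0.023 0.009 0.112] q [ 0.62 -0.07 -0.76  2.18 -0.06  1.01  0.03]
to target, tool axes mm [ -0.9 305.2  -5.7]
```

```bash
python3 -m jog '[[[0,0.038,0],[0,0,0],0],[[0,0.038,0],[0,0,0],0],[[0,0.038,0],[0,0,0],0],[[0,0.038,0],[0,0,0],0],[[0,0.038,0],[0,0,0],0],[[0,0.038,0],[0,0,0],0],[[0,0.038,0],[0,0,0],0],[[0,0.038,0],[0,0,0],0],[[0,0,0],[0,0,0],0],[[0,0,0],[0,0,0],0],[[0,0,0],[0,0,0],0],[[0,0,0],[0,0,0],0]]' >/dev/null
python3 st.py 618.2 84.5 67
```

```text
t 20.27 tcp [615.5  85.8 134.3] yaw 1.7088 z [-0.001 -0.001 -1.   ] w 1.001 ff 0.0
F [ 0.6  0.2 -0.3] M [-0.024  0.008 -0.008] q [ 0.27  0.62 -0.7   1.42  0.41  1.24 -0.33]
to target, tool axes mm [-1.7  2.5 67.3]
```

```bash
python3 -m jog '[[[-0.001,0.0028,0.03],[0,0,0],0],[[0,0,0.027],[0,0,0],0],[[0,0,0.01],[0,0,0],0],[[0,0,0],[0,0,0],0],[[0,0,0],[0,0,0],0.5],[[0,0,0],[0,0,0],0.7],[[0,0,0],[0,0,0],0.8],[[0,0,0],[0,0,0],0.9],[[0,0,0],[0,0,0],1],[[0,0,0],[0,0,0],1],[[0,0,0],[0,0,0],1],[[0,0,0],[0,0,0],1]]' 60 >/dev/null
python3 st.py 617.8 84.8 67
```

```text
t 21.27 tcp [619.   85.3  68.2] yaw 1.7087 z [-0.001 -0.001 -1.   ] w 0.153 ff 59.7
F [-3.2 -0.8  4.3] M [-0.136  0.6   -0.095] q [ 0.26  0.69 -0.67  1.49  0.45  1.12 -0.36]
to target, tool axes mm [-0.3 -1.3  1.2]
```

```bash
for i in 1 2 ; do python3 -m jog '[[[0,0,0.0001],[0,0,0.05],1],[[0,0,0.0001],[0,0,0.05],1],[[0,0,0],[0,0,0],1],[[0,0,0],[0,0,0],1],[[0,0,0],[0,0,0],1]]' >/dev/null; python3 st.py; done
python3 -m jog '[[[0,0,0.0001],[0,0,0.05],1],[[0,0,0.0001],[0,0,0.05],1],[[0,0,0],[0,0,0],1],[[0,0,0],[0,0,0],1],[[0,0,0],[0,0,0],1]]' >/dev/null; python3 st.py
```

```text
t 21.68 tcp [619.1  85.2  68. ] yaw 1.6086 z [-0.001 -0.001 -1.   ] w 0.154 ff 59.8
F [-4.2 -1.1  5.6] M [-0.168  0.617 -0.119] q [ 0.25  0.68 -0.65  1.49  0.44  1.12 -0.45]
t 22.1 tcp [619.1  85.2  67.8] yaw 1.5087 z [-0.001 -0.001 -1.   ] w 0.152 ff 59.8
F [-2.8 -2.8  5.8] M [-0.109  0.618 -0.134] q [ 0.23  0.68 -0.62  1.49  0.42  1.11 -0.54]
t 22.52 tcp [619.1  85.2  67.7] yaw 1.4087 z [-0.001 -0.001 -1.   ] w 0.156 ff 59.8
F [-4.  -1.2  5.9] M [-0.216  0.652 -0.073] q [ 0.22  0.67 -0.6   1.49  0.4   1.11 -0.62]
```

```bash
python3 -m jog '[[[0,0,0.0001],[0,0,0.05],1],[[0,0,0.0001],[0,0,0.05],1],[[0,0,0],[0,0,0],1],[[0,0,0],[0,0,0],1],[[0,0,0],[0,0,0],1]]' >/dev/null; python3 st.py
python3 -m jog '[[[0,0,0.0001],[0,0,0.05],1],[[0,0,0.0001],[0,0,0.05],1],[[0,0,0],[0,0,0],1],[[0,0,0],[0,0,0],1],[[0,0,0],[0,0,0],1]]' >/dev/null; python3 st.py
python3 -m jog '[[[0,0,0.0001],[0,0,0.05],1],[[0,0,0.0001],[0,0,0.05],1],[[0,0,0],[0,0,0],1],[[0,0,0],[0,0,0],1],[[0,0,0],[0,0,0],1]]' >/dev/null; python3 st.py
```

```text
t 22.93 tcp [619.1  85.2  67.4] yaw 1.3087 z [-0.001 -0.001 -1.   ] w 0.154 ff 59.8
F [-3.6 -1.   4.8] M [-0.154  0.634 -0.091] q [ 0.21  0.67 -0.58  1.49  0.39  1.1  -0.71]
t 23.35 tcp [619.1  85.2  67.2] yaw 1.2086 z [-0.001 -0.001 -1.   ] w 0.155 ff 59.8
F [-3.2 -1.5  5.3] M [-0.186  0.612 -0.134] q [ 0.19  0.66 -0.56  1.49  0.37  1.1  -0.8 ]
t 23.77 tcp [619.1  85.2  67. ] yaw 1.1086 z [-0.001 -0.001 -1.   ] w 0.151 ff 59.8
F [-3.4 -1.4  5.7] M [-0.21   0.62  -0.176] q [ 0.18  0.66 -0.53  1.49  0.36  1.09 -0.89]
```

```bash
python3 -m jog '[[[0,0,0.0001],[0,0,0.05],1],[[0,0,0.0001],[0,0,0.05],1],[[0,0,0],[0,0,0],1],[[0,0,0],[0,0,0],1],[[0,0,0],[0,0,0],1]]' >/dev/null; python3 st.py
python3 -m jog '[[[0,0,0.0001],[0,0,0.05],1],[[0,0,0.0001],[0,0,0.05],1],[[0,0,0],[0,0,0],1],[[0,0,0],[0,0,0],1],[[0,0,0],[0,0,0],1]]' >/dev/null; python3 st.py
python3 -m jog '[[[0,0,0],[0,0,0],1]]' >/dev/null; python3 st.py|tail -1
python3 -m jog '[[[0,0,0],[0,0,0],1]]' >/dev/null; python3 st.py|tail -1
```

```text
t 24.18 tcp [619.1  85.1  66.9] yaw 1.0084 z [-0.001 -0.001 -1.   ] w 0.152 ff 59.8
F [-2.7 -0.3  5.6] M [-0.285  0.645 -0.147] q [ 0.17  0.65 -0.51  1.49  0.34  1.09 -0.98]
t 24.6 tcp [619.2  85.1  66.7] yaw 0.9083 z [-0.001 -0.001 -1.   ] w 0.154 ff 59.8
F [-2.7 -0.9  5.4] M [-0.183  0.618 -0.206] q [ 0.15  0.65 -0.49  1.49  0.32  1.08 -1.07]
F [-3.2 -1.1  5.8] M [-0.219  0.618 -0.189] q [ 0.15  0.65 -0.49  1.49  0.32  1.08 -1.07]
F [-2.8 -0.5  5.1] M [-0.218  0.648 -0.202] q [ 0.15  0.65 -0.49  1.49  0.32  1.08 -1.07]
```

```bash
python3 -m jog '[[[0,0,0.0001],[0,0,0.05],1],[[0,0,0.0001],[0,0,0.05],1],[[0,0,0],[0,0,0],1],[[0,0,0],[0,0,0],1],[[0,0,0],[0,0,0],1]]' >/dev/null; python3 st.py
python3 -m jog '[[[0,0,0],[0,0,0],1]]' >/dev/null; python3 st.py|tail -1
python3 -m jog '[[[0,0,0.0001],[0,0,0.05],1],[[0,0,0.0001],[0,0,0.05],1],[[0,0,0],[0,0,0],1],[[0,0,0],[0,0,0],1],[[0,0,0],[0,0,0],1]]' >/dev/null; python3 st.py
python3 -m jog '[[[0,0,0],[0,0,0],1]]' >/dev/null; python3 st.py|tail -1
python3 -m jog '[[[0,0,0],[0,0,0],1]]' >/dev/null; python3 st.py|tail -1
python3 -m jog '[[[0,0,0],[0,0,0],1]]' >/dev/null; python3 st.py|tail -1
```

```text
t 25.18 tcp [619.2  85.1  66.5] yaw 0.8081 z [-0.001 -0.001 -1.   ] w 0.153 ff 59.9
F [-2.8 -2.1  5.5] M [-0.256  0.695 -0.194] q [ 0.14  0.64 -0.46  1.49  0.31  1.08 -1.16]
F [-3.3 -0.5  6.7] M [-0.207  0.634 -0.242] q [ 0.14  0.64 -0.46  1.49  0.31  1.08 -1.16]
t 25.68 tcp [619.2  85.1  66.3] yaw 0.7081 z [-0.001 -0.001 -1.   ] w 0.153 ff 59.9
F [-2.4 -0.7  6.1] M [-0.185  0.625 -0.247] q [ 0.12  0.64 -0.44  1.49  0.29  1.08 -1.24]
F [-3.  -0.9  6.6] M [-0.259  0.647 -0.172] q [ 0.12  0.64 -0.44  1.49  0.29  1.08 -1.24]
F [-3.1 -0.7  5.8] M [-0.285  0.634 -0.265] q [ 0.12  0.64 -0.44  1.49  0.29  1.08 -1.24]
F [-2.7 -1.8  5.5] M [-0.239  0.609 -0.27 ] q [ 0.12  0.64 -0.44  1.49  0.29  1.08 -1.24]
```

```bash
python3 -m jog '[[[0,0,0.0002],[0,0,0.05],1],[[0,0,0.0001],[0,0,0.05],1],[[0,0,0],[0,0,0],1],[[0,0,0],[0,0,0],1],[[0,0,0],[0,0,0],1]]' >/dev/null; python3 st.py
python3 -m jog '[[[0,0,0],[0,0,0],1]]' >/dev/null; python3 st.py|tail -1
python3 -m jog '[[[0,0,0],[0,0,0],1]]' >/dev/null; python3 st.py|tail -1
python3 -m jog '[[[0,0,0],[0,0,0],1]]' >/dev/null; python3 st.py|tail -1
python3 -m jog '[[[0,0,0],[0,0,0],1]]' >/dev/null; python3 st.py|tail -1
python3 -m jog '[[[0,0,0],[0,0,0],1]]' >/dev/null; python3 st.py|tail -1
```

```text
t 26.35 tcp [619.2  85.1  66.1] yaw 0.6081 z [-0.001 -0.001 -1.   ] w 0.151 ff 59.9
F [-3.9 -1.1  5.4] M [-0.24   0.655 -0.177] q [ 0.11  0.63 -0.42  1.5   0.28  1.07 -1.33]
F [-3.8 -0.8  5.9] M [-0.252  0.696 -0.232] q [ 0.11  0.63 -0.42  1.5   0.28  1.07 -1.33]
F [-3.6 -0.2  6.6] M [-0.27   0.66  -0.229] q [ 0.11  0.63 -0.42  1.5   0.28  1.07 -1.33]
F [-3.8 -0.5  6.1] M [-0.244  0.658 -0.215] q [ 0.11  0.63 -0.42  1.5   0.28  1.07 -1.33]
F [-3.7 -0.3  6.1] M [-0.262  0.634 -0.237] q [ 0.11  0.63 -0.42  1.5   0.28  1.07 -1.33]
F [-4.  -0.7  6.6] M [-0.245  0.664 -0.218] q [ 0.11  0.63 -0.42  1.5   0.28  1.07 -1.33]
```

Torque has plateaued, so I'll check whether the fence is being dragged along.

```bash
python3 - <<'E'
from h import *
from bench import ctrl
c=ctrl.read_camera("scene");pickle.dump(c,open('scene4.pkl','wb'))
a=pickle.load(open('scene3.pkl','rb'))['color'];b=c['color']
r=lambda i:cv2.resize(i[170:250,215:355],(395*2,450),interpolation=cv2.INTER_CUBIC)
cv2.imwrite('pics/s4.png',np.vstack([cv2.resize(x[185:245,225:365],(700,300),interpolation=cv2.INTER_CUBIC) for x in(a,b)]))
E
```

```text
(no output)
```

View pics/s4.png

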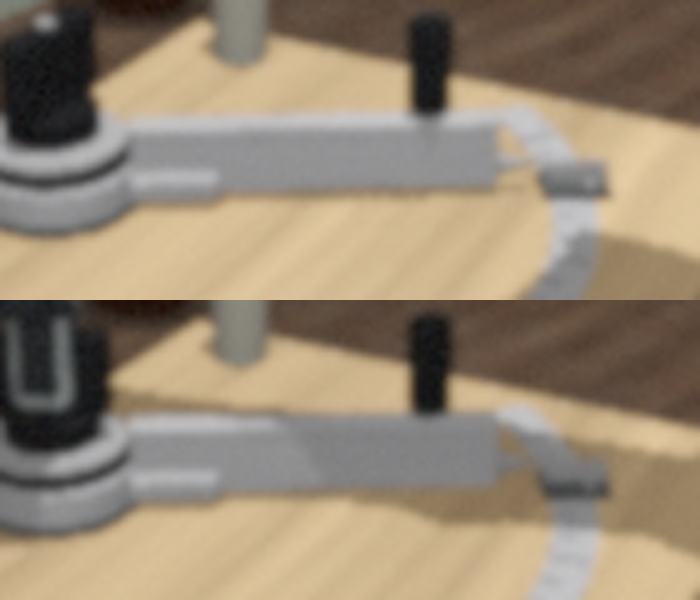

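The fence hasn't moved. A bit more tightening with repeated readings, including joint 7 effort.

```bash
cat >> st.py <<'E'
print('e7',np.round(s['effort'][4:],3))
E
python3 st.py|tail -1
python3 -m jog '[[[0,0,0.0002],[0,0,0.05],1],[[0,0,0],[0,0,0.05],1],[[0,0,0],[0,0,0],1],[[0,0,0],[0,0,0],1],[[0,0,0],[0,0,0],1],[[0,0,0],[0,0,0],1]]' >/dev/null; python3 st.py
python3 -m jog '[[[0,0,0],[0,0,0],1]]' >/dev/null; python3 st.py|tail -2
python3 -m jog '[[[0,0,0],[0,0,0],1]]' >/dev/null; python3 st.py|tail -2
python3 -m jog '[[[0,0,0],[0,0,0],1]]' >/dev/null; python3 st.py|tail -2
python3 -m jog '[[[0,0,0],[0,0,0],1]]' >/dev/null; python3 st.py|tail -2
```

```text
e7 [ 0.177 -1.202  0.226]
t 27.32 tcp [619.2  85.   65.9] yaw 0.5079 z [-0.001 -0.001 -1.   ] w 0.15 ff 59.9
F [-3.  -1.3  6.1] M [-0.259  0.644 -0.308] q [ 0.09  0.63 -0.39  1.5   0.26  1.07 -1.42]
e7 [ 0.194 -1.212  0.282]
F [-3.9  0.1  6. ] M [-0.199  0.636 -0.28 ] q [ 0.09  0.63 -0.39  1.5   0.26  1.07 -1.42]
e7 [ 0.194 -1.212  0.282]
F [-3.7 -0.   6.6] M [-0.344  0.691 -0.293] q [ 0.09  0.63 -0.39  1.5   0.26  1.07 -1.42]
e7 [ 0.194 -1.212  0.281]
F [-2.5 -1.6  6.1] M [-0.282  0.684 -0.28 ] q [ 0.09  0.63 -0.39  1.5   0.26  1.07 -1.42]
e7 [ 0.193 -1.212  0.281]
F [-3.3 -1.6  5.7] M [-0.299  0.694 -0.229] q [ 0.09  0.63 -0.39  1.5   0.26  1.07 -1.42]
e7 [ 0.194 -1.212  0.281]
```

Joint 7 effort is a clean reading at 0.281. One small step more.

```bash
python3 -m jog '[[[0,0,0.0001],[0,0,0.03],1],[[0,0,0],[0,0,0.03],1],[[0,0,0],[0,0,0],1],[[0,0,0],[0,0,0],1],[[0,0,0],[0,0,0],1],[[0,0,0],[0,0,0],1]]' >/dev/null; python3 st.py
python3 -m jog '[[[0,0,0],[0,0,0],1]]' >/dev/null; python3 st.py|tail -2
python3 -m jog '[[[0,0,0],[0,0,0],1]]' >/dev/null; python3 st.py|tail -2
```

```text
t 28.15 tcp [619.2  85.   65.8] yaw 0.449 z [-0.001 -0.001 -1.   ] w 0.155 ff 59.9
F [-2.9 -1.5  6.5] M [-0.328  0.677 -0.012] q [ 0.09  0.63 -0.38  1.5   0.25  1.07 -1.47]
e7 [ 0.022 -1.226  0.032]
F [-3.4 -1.1  5.9] M [-0.33   0.693 -0.052] q [ 0.09  0.63 -0.38  1.5   0.25  1.07 -1.47]
e7 [ 0.022 -1.226  0.031]
F [-2.7 -0.5  5.1] M [-0.274  0.639 -0.062] q [ 0.09  0.63 -0.38  1.5   0.25  1.07 -1.47]
e7 [ 0.022 -1.226  0.031]
```

```bash
python3 - <<'E'
from h import *
from bench import ctrl
c=ctrl.read_camera("scene");pickle.dump(c,open('scene5.pkl','wb'))
L=[pickle.load(open(f'scene{i}.pkl','rb'))['color'] for i in(3,4,5)]
g=[cv2.cvtColor(x,cv2.COLOR_BGR2GRAY).astype(np.float32) for x in L]
for nm,(u0,v0,u1,v1) in dict(post=(300,184,322,207),fenceend=(300,205,345,225),knob=(222,190,250,220)).items():
    print(nm,[np.round(cv2.phaseCorrelate(g[1][v0:v1,u0:u1],x[v0:v1,u0:u1],cv2.createHanningWindow((u1-u0,v1-v0),cv2.CV_32F))[0],2) for x in g],np.abs(g[1]-g[2])[v0:v1,u0:u1].mean())
cv2.imwrite('pics/s5.png',np.vstack([cv2.resize(x[160:245,205:365],(560,297),interpolation=cv2.INTER_CUBIC) for x in L[1:]]))
E
```

```text
post [array([ 0.15, -0.33]), array([0., 0.]), array([0.08, 0.01])] 1.7134387
fenceend [array([0.03, 0.42]), array([0.5, 0. ]), array([ 0.46, -0.02])] 33.398632
knob [array([ 0.13, -5.47]), array([0., 0.]), array([-1.37,  0.35])] 8.482142
```

View pics/s5.png

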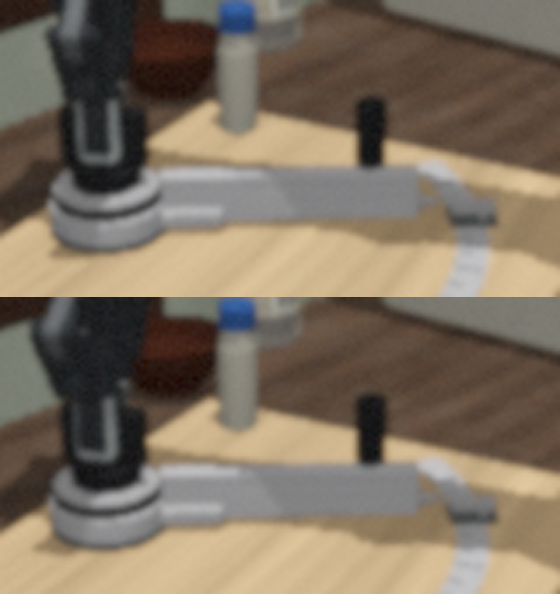

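Fence steady. The reading relaxed rather than climbing, so I'll probe with very small slow steps.

```bash
python3 -m jog '[[[0,0,0],[0,0,0.005],1],[[0,0,0],[0,0,0.005],1],[[0,0,0],[0,0,0],1],[[0,0,0],[0,0,0],1]]' >/dev/null; python3 st.py
python3 -m jog '[[[0,0,0],[0,0,0.005],1],[[0,0,0],[0,0,0.005],1],[[0,0,0],[0,0,0],1],[[0,0,0],[0,0,0],1]]' >/dev/null; python3 st.py
python3 -m jog '[[[0,0,0],[0,0,0],1]]' >/dev/null; python3 st.py|tail -2
```

```text
t 28.7 tcp [619.2  85.   65.8] yaw 0.44 z [-0.001 -0.001 -1.   ] w 0.155 ff 59.9
F [-3.1 -1.2  5.9] M [-0.283  0.673  0.231] q [ 0.08  0.63 -0.38  1.5   0.25  1.07 -1.48]
e7 [-0.135 -1.232 -0.222]
t 29.03 tcp [619.2  85.   65.8] yaw 0.4304 z [-0.001 -0.001 -1.   ] w 0.158 ff 59.9
F [-3.7 -2.4  5.6] M [-0.323  0.653  0.319] q [ 0.08  0.63 -0.38  1.5   0.25  1.07 -1.49]
e7 [-0.202 -1.227 -0.315]
F [-3.6 -1.1  5.9] M [-0.277  0.688  0.282] q [ 0.08  0.63 -0.38  1.5   0.25  1.07 -1.49]
e7 [-0.202 -1.227 -0.314]
```

The fast steps overshot and reversed the standstill reading. Slow steps give the true tightening torque, about 0.31. I'll confirm that it saturates.

```bash
python3 -m jog '[[[0,0,0],[0,0,0.005],1],[[0,0,0],[0,0,0],1],[[0,0,0],[0,0,0],1],[[0,0,0],[0,0,0],1]]' >/dev/null; python3 st.py
python3 -m jog '[[[0,0,0],[0,0,0.005],1],[[0,0,0],[0,0,0],1],[[0,0,0],[0,0,0],1],[[0,0,0],[0,0,0],1]]' >/dev/null; python3 st.py
```

```text
t 29.45 tcp [619.2  85.   65.8] yaw 0.4255 z [-0.001 -0.001 -1.   ] w 0.148 ff 59.9
F [-2.5 -1.5  5.5] M [-0.294  0.652  0.264] q [ 0.08  0.63 -0.37  1.5   0.25  1.07 -1.49]
e7 [-0.2   -1.22  -0.309]
t 29.78 tcp [619.2  85.   65.8] yaw 0.4205 z [-0.    -0.001 -1.   ] w 0.153 ff 59.9
F [-3.1 -1.2  5.4] M [-0.319  0.699  0.322] q [ 0.08  0.63 -0.37  1.5   0.25  1.07 -1.5 ]
e7 [-0.219 -1.219 -0.337]
```

Saturated at about 0.32 N m, which is snug. Releasing and verifying.

```bash
python3 -m jog '[[[0,0,0],[0,0,0],0.7],[[0,0,0],[0,0,0],0.3],[[0,0,0],[0,0,0],0],[[0,0,0],[0,0,0],0],[[0,0,0],[0,0,0],0],[[0,0,-0.02],[0,0,0],0],[[0,0,-0.035],[0,0,0],0],[[0,0,-0.035],[0,0,0],0],[[0,0,-0.035],[0,0,0],0],[[0,0,-0.035],[0,0,0],0]]' >/dev/null
python3 -m jog '[[[-0.03,-0.025,0],[0,0,0],0],[[-0.03,-0.025,0],[0,0,0],0],[[-0.03,-0.025,0],[0,0,0],0],[[-0.03,-0.025,0],[0,0,0],0],[[-0.03,-0.025,0],[0,0,0],0],[[-0.03,-0.025,0],[0,0,0],0],[[-0.03,-0.025,0],[0,0,0],0],[[0,0,0],[0,0,0],0],[[0,0,0],[0,0,0],0],[[0,0,0],[0,0,0],0]]' >/dev/null
python3 st.py
python3 - <<'E'
from h import *
from bench import ctrl
c=ctrl.read_camera("top");pickle.dump(c,open('top6.pkl','wb'))
a=c['color'][140:310,160:365];cv2.imwrite('pics/t6.png',cv2.resize(a,None,fx=3.5,fy=3.5,interpolation=cv2.INTER_CUBIC))
E
python3 meas.py top6.pkl 617.8 84.8|grep -v ridge; python3 ridge.py top6.pkl|sed -n 2,4p
```

```text
t 31.45 tcp [357.3 159.6 225.1] yaw 0.419 z [ 0.002 -0.    -1.   ] w 0.999 ff 0.0
F [ 0.2 -0.5  0.6] M [-0.042 -0.034 -0.061] q [ 0.06  0.   -0.52  1.89  0.    1.25 -1.61]
e7 [-0.09   0.08  -0.001]
post px [296.89 227.56] world [506.5 -15.8] ang 0.735 r 150.0
fence r 110 0.7463 depth 3.0
fence r 120 0.7397 depth 3.0
fence r 130 0.7393 depth 1.0
fence r 165 0.7408 depth 3.0
fence r 172 0.7408 depth 2.0
fence r 181 0.7453 depth 2.0
fence r 184 0.745 depth 7.0
fence r 187 0.7442 depth 23.0
198 max [(np.float64(0.712), 129), (np.float64(0.716), 129), (np.float64(0.746), 183)] dark [0.706 0.774] mid 0.74
202 max [(np.float64(0.744), 195)] dark [0.702 0.782] mid 0.742
206 max [(np.float64(0.744), 201)] dark [0.702 0.784] mid 0.743
```

View pics/t6.png

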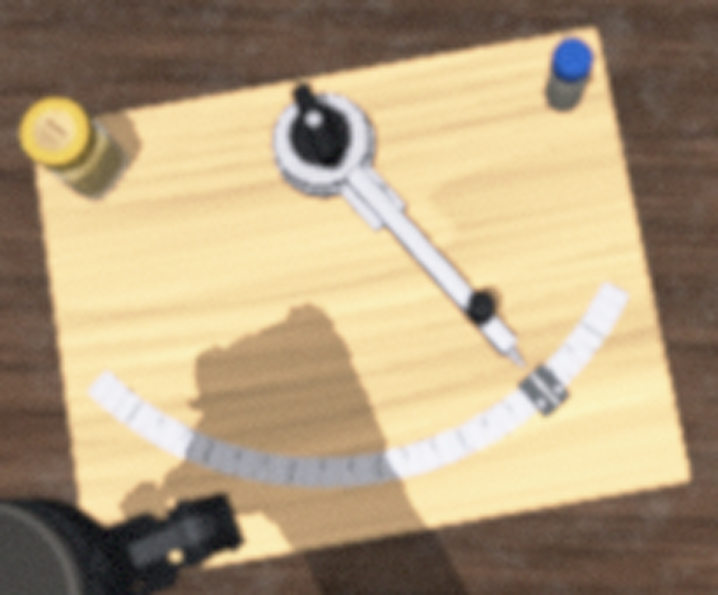

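The fence is on the mark and didn't move during clamping. The clip, jar and shaker are where they were. The knob bar sits at the turned angle, and the arm is clear.

```bash
python3 -c "
from bench import ctrl
print(ctrl.sign_off())"
```

```text
the job is handed in; nothing more can be done
None
```

The job is handed in at about 31.5 s: I loosened the knob, swung the fence so its pointer lines up with the marker clip (within about 0.5 mm in the top camera), and retightened the knob to about 0.32 N m, inside the snug range.

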